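Get the fish tin out from among the jars

ROBOT

A 7-joint arm with a two-finger parallel gripper is mounted at the origin on a cart in front of the work surface, level with it; the furniture and walls round the work are solid. World frame = base frame: x ahead of the robot, y to its left, z up, the work surface at z = 0. Lengths are in m, angles in rad, forces in N, time in s.
With the tool pointing down it reaches from about 0.4 to 0.85 m from the base axis. Payload 4.5 kg.
Tool frame: the origin (TCP) lies between the finger pads; the fingertips stand 11 mm ahead of it and the grasp point (between the pads) lies 8 mm behind it; z points along the fingers, y is the line along which they close (so a half turn about z gives the same grasp; the last joint's range is limited). The gripper opens to 88 mm and grips with 3 to 60 N. Pads are 18 mm wide; open, the fingers measure 123 mm over their backs; the gripper's body (75 mm by 187 mm) begins 45 mm behind the grasp point.
Start: joints at [1.37, 0.689, -0.195, 1.565, 0.157, 0.902, -0.215], TCP at [0.145, -0.608, 0.25] pointing down, gripper open.
Joint ranges: [-3.01, 3.01], [-0.46, 2.08], [-1.47, 1.51], [0.13, 2.56], [-1, 4.14], [0.04, 2.09], [-2.66, 2.66]. Speed limits (rad/s): [2.57, 2.57, 3.14, 3.14, 3.14, 3.14, 3.14].

INTERFACE

Orientations are given as a rotation vector (axis times angle).
In Python, from rig import ctrl gives the robot as it stands.
- The arm moves only by the shell command python3 -m handwheel 'ROWS'. ROWS is JSON, a list of rows, each a list of 7 numbers: the turn, a rotation vector about the tool's x, y, z scaled (see below), then the shift along the tool's x, y, z scaled (see below), then the finger opening in mm, from 0 to 88.1. In form: [[rx, ry, rz, x, y, z, jaw], ...]. A call has 1 to 8 rows; each row shifts and turns the commanded pose from where the row before left it, along the tool's axes as they then stand; what a row does not reach is not made up. The controller multiplies each number of a shift by 2 cm and each number of a turn by 5 degrees. A row lasts 1/12 s, in which the tool goes at most 41.7 mm and 7.16 degrees, less where a joint would pass 70% of its speed; a pose out of reach is approached as far as the arm can. A call with a number of a shift or a turn outside -1 to 1 is refused whole. A call with a gripper value outside its range is refused whole. The fingers move at their own pace and stop on an object; the grip force is fixed at half the most. Time passes only in rows, so rows that do not move let the fingers close. It gives the time, the measured TCP pose, the force, the opening and the grip force at its end, in the units of the state.
- ctrl.get_state(): the state, without advancing time (a new reading comes with each control period).
- ctrl.camera(name): name is "scene" or "top" or "wrist"; returns the picture (480x640x3 uint8, red, green, blue); there is no depth.
- ctrl.get_calibration(name): a dict with "mtx" (3x3 intrinsics, pixels), "world_to_cam" (4x4, takes a point from world to camera coordinates); the wrist camera has in their place "tool_from_camera" (4x4, takes a point from camera to tool coordinates, whose origin is the TCP and whose axes are the flange's). Camera axes: x right, y up, looking along -z (the intrinsics and any distortion apply to the point x, -y, -z); pixel columns grow to the right and rows downward; lengths in m; the calibration is good to about 2 mm. The wrist camera is an equidistant fisheye: a pixel r from the principal point sees the ray r / f radians off the axis. A picture is of the moment at which its call begins: read the wrist's pose just before it. get_calibration takes no time and is no camera call.
- ctrl.sign_off(): hands the job in; it is judged then, once.
The state is a dict: "clock": time; "q": joint angles; "joint_velocities": joint speeds; "joint_efforts": joint torques, N m; "position": TCP position; "tool_rot": TCP orientation; "contact_force": force on the tool from outside, world axes, zero at the start; "ft_torque": the same for the moment, N m; "gripper_width": finger opening in m; "gripper_force": force on a finger pad.
Only numpy, scipy, OpenCV 4.12 (cv2) and the standard library are available. Lean on these libraries where they do the work, as an engineer would, in place of code of your own. Each camera call takes 0.05 s, during which the arm holds its last target. There are 200 camera calls.

TASK

The fish tin in the wooden tray is hemmed in by three jars: first stand all three jars on the black mat, leaving the tin where it is, and then lay the tin flat in the middle of the light wooden board while the jars wait on the mat. After that put every jar back upright on the very spot of the tray where it stood at the start. Set things down rather than dropping them, and leave the flask, the mug and the cup alone.

Things in the scene. Friction and masses are not known exactly. Their poses are not given: they have to be found in the camera images.
- red_jar: Clear jar with a red lid, empty-looking; 99 mm high, lid 65 mm across (top 11 mm), body about 60 mm across, up to 0.65 kg. Origin: centre of its underside, z up.
- white_jar: Spice jar with a whitish lid and a brown label; 109 mm high, 44 mm across, light. Origin: centre of its underside, z up.
- dark_jar: Spice jar with a black-brown lid and a dark blue label; 105 mm high, 44 mm across, light. Origin: centre of its underside, z up.
- tin: Flat closed fish tin, beige with a blue top; about 62 mm (its x) by 104 mm (its y), 26 mm high, 0.15 kg. Origin: centre of its underside, z up. Starts in the middle of the tray, hemmed in by the jars.
- tray: Brown wooden tray, fixed; 240 (x) by 220 mm (y), floor top 12 mm and rim (8 mm thick) 20 mm above the worktop. Origin: centre of its underside; x points away from the robot, yaw up to 0.3 rad. Cork spots 72 mm wide near (x, y) = (-70, 45), (-70, -45), (70, 0) mm in its frame each hold one jar at the start (which one changes); tin near (0, 0), its long side along the tray's y.
- mat: Black ribbed rubber mat, fixed, flat, on one side of the tray (left or right changes); 280 mm (its x) by 130 mm (its y), 6 mm thick. Origin: centre of its underside; x points away from the robot apart from its yaw of up to 0.12 rad. Room for three jars in a row along x, 90 mm apart.
- board: Small light wooden serving board, fixed, on the other side of the tray; 170 mm (its x) by 130 mm (its y), 14 mm thick. Origin: centre of its underside; x points away from the robot apart from its yaw of up to 0.12 rad.
- flask: Bystander: dark drinking flask at the back, 68 mm across, 155 mm high. Origin: centre of its underside.
- mug: Bystander: white mug at the back right, 80 x 111 mm with handle, 88 mm high. Origin: centre of its underside.
- cup: Bystander: tall patterned cup at the back left, 81 mm across, 121 mm high. Origin: centre of its underside.
There are look-alikes about, which are no part of the job. What is shaped like the red_jar but purple is not meant.

How it is judged:
On the way, in this order (a step that is already met when the one before it is completed fails the run):
1. all three jars stand upright and released on the black mat, the tin still in its place (within 30 mm) (x of red_jar in the frame of mat between -0.13 and 0.13 m and y of red_jar in the frame of mat between -0.055 and 0.055 m and height (world z) of each of red_jar, white_jar, dark_jar below 0.012 m and angle between each of red_jar, white_jar, dark_jar's own z axis and vertical below 0.12 rad and contact force between each of red_jar, white_jar, dark_jar and the fingers below 0.5 N and x of white_jar in the frame of mat between -0.13 and 0.13 m and y of white_jar in the frame of mat between -0.055 and 0.055 m and x of dark_jar in the frame of mat between -0.13 and 0.13 m and y of dark_jar in the frame of mat between -0.055 and 0.055 m and distance of tin from where it was at the start of the episode below 0.03 m), for 0.2 s.
2. the tin lies flat and released in the middle of the board (within 15 mm), the jars still on the mat (horizontal distance between tin and board below 0.015 m and z of tin in the frame of board below 0.02 m and angle between tin's own z axis and vertical below 0.08 rad and contact force between each of tin, red_jar, white_jar, dark_jar and the fingers below 0.5 N and x of red_jar in the frame of mat between -0.13 and 0.13 m and y of red_jar in the frame of mat between -0.055 and 0.055 m and height (world z) of each of red_jar, white_jar, dark_jar below 0.012 m and angle between each of red_jar, white_jar, dark_jar's own z axis and vertical below 0.12 rad and x of white_jar in the frame of mat between -0.13 and 0.13 m and y of white_jar in the frame of mat between -0.055 and 0.055 m and x of dark_jar in the frame of mat between -0.13 and 0.13 m and y of dark_jar in the frame of mat between -0.055 and 0.055 m), for 0.2 s.
At the end, for the whole second after the job is handed in: Every jar stands upright within 15 mm of where it stood at the start, the tin lies flat on the board with its centre within 15 mm of the board's centre, and all are released and at rest (distance of each of red_jar, white_jar, dark_jar from where it was at the start of the episode below 0.015 m and angle between each of red_jar, white_jar, dark_jar, tin's own z axis and vertical below 0.08 rad and linear speed of each of red_jar, white_jar, dark_jar, tin below 0.02 m/s and horizontal distance between tin and board below 0.015 m and z of tin in the frame of board below 0.02 m and contact force between tin and the fingers below 0.5 N); the robot touches nothing.
It fails at once if the flask, the mug or the cup is moved by more than 30 mm (distance of any of flask, mug, cup from where it was at the start of the episode above 0.03 m).
It fails at once if a jar or the tin is let go in the air, 60 mm or more above the worktop ((height (world z) of red_jar above 0.06 m and contact force between red_jar and the fingers below 0.01 N) or (height (world z) of white_jar above 0.06 m and contact force between white_jar and the fingers below 0.01 N) or (height (world z) of dark_jar above 0.06 m and contact force between dark_jar and the fingers below 0.01 N) or (height (world z) of tin above 0.06 m and contact force between tin and the fingers below 0.01 N)).
It also fails if it takes over 136 s, if anything falls off the work surface, if the arm or the gripper's body presses on something with over 40 N, if the wrist force passes 120 N, or if a joint passes its speed limit or range.

## Working session

There is one attempt and no reset: what is moved stays moved. The work goes in short steps, Python scripts to look and compute and a shell command to move; the robot and the scene stay as the last step left them, time stands still between calls to the robot, and variables do not carry over. Pictures are saved under pics/ and viewed, at most 14 in all, crops included, and the job is handed in when it is done.

```bash
mkdir -p pics; ls; python3 - <<'E'
from rig import ctrl
import cv2,numpy as np
s=ctrl.get_state()
print(s)
for n in("top","scene"):
    cv2.imwrite(f"pics/{n}0.png",ctrl.camera(n)[:,:,::-1])
    c=ctrl.get_calibration(n);print(n,c)
print(ctrl.get_calibration("wrist"))
E
```

```text
pics
{'clock': 0.0, 'q': array([ 1.36978535,  0.68996857, -0.19449457,  1.56635054,  0.15728959,
        0.90250642, -0.21509293]), 'joint_velocities': array([ 0.00021577, -0.0006583 , -0.00013967,  0.00079093,  0.00096695,
        0.00120464,  0.00165271]), 'joint_efforts': array([-3.45301225e-05, -5.27556753e+01, -1.26720339e+00, -1.53424251e+01,
       -5.26776910e-02,  6.44115120e-03,  1.76034919e-04]), 'position': array([ 0.14521216, -0.60726022,  0.24891741]), 'tool_rot': array([-3.11815600e+00, -3.67891987e-01,  5.58201926e-04]), 'contact_force': array([0.0541398 , 0.08544322, 0.67808084]), 'ft_torque': array([-0.04345368,  0.07280946,  0.03137661]), 'gripper_force': 0.0, 'gripper_width': 0.08831015198404088}
top {'mtx': array([[480.54320111,   0.        , 319.4767232 ],
       [  0.        , 480.54320111, 241.35845827],
       [  0.        ,   0.        ,   1.        ]]), 'world_to_cam': array([[ 0.01896554, -0.99981931,  0.00128816,  0.01069971],
       [ 0.9883406 ,  0.01894245,  0.1510763 , -0.57356414],
       [-0.1510734 , -0.0015921 ,  0.98852127, -1.13752474],
       [
[... 310 characters left out ...]
0.75283595,  0.40230391,  0.52095067, -0.45459949],
       [-0.4543433 , -0.25504275,  0.85353697, -0.89790329],
       [ 0.        ,  0.        ,  0.        ,  1.        ]])}
{'mtx': array([[371.64829954,   0.        , 318.54849856],
       [  0.        , 371.64829954, 236.96069366],
       [  0.        ,   0.        ,   1.        ]]), 'tool_from_camera': array([[ 4.02394785e-04,  9.56636652e-01,  2.91283632e-01,
         7.43749508e-02],
       [ 9.99999917e-01, -4.03660094e-04, -5.57487942e-05,
        -2.82365217e-04],
       [ 6.42482383e-05,  2.91283630e-01, -9.56636735e-01,
        -1.35567263e-01],
       [ 0.00000000e+00,  0.00000000e+00,  0.00000000e+00,
         1.00000000e+00]])}
```

View pics/top0.png

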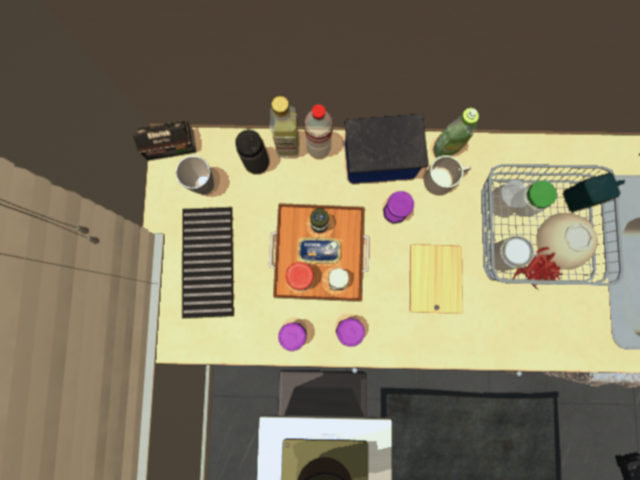

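View pics/scene0.png

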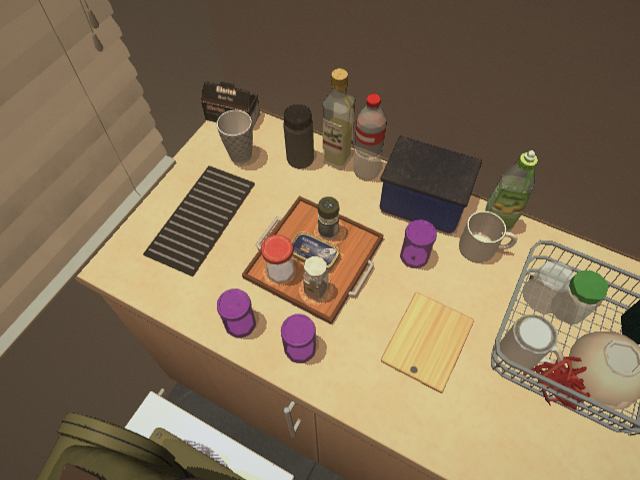

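Mat is at left (182–233, 207–318 in top) and board at right (410–462, 244–314). The red-lidded jar is at (299,276), white at (338,278), dark at (319,218) and the tin at (320,250). The purple look-alikes at (293,335), (350,331) and (399,206) are not meant: their lids and bodies are purple, whereas the red jar is clear with a red lid. I'll confirm with one enlarged crop.

```bash
cat > h.py <<'E'
import numpy as np,cv2
from rig import ctrl
from scipy.spatial.transform import Rotation as R
C={n:ctrl.get_calibration(n) for n in("top","scene")}
def px2w(n,u,v,z):
    K=C[n]["mtx"];T=C[n]["world_to_cam"]
    d=np.linalg.inv(K)@[u,v,1];d=d*[1,-1,-1]
    d=T[:3,:3].T@d;o=-T[:3,:3].T@T[:3,3]
    return (o+d*(z-o[2])/d[2])
def w2px(n,p):
    T=C[n]["world_to_cam"];c=T[:3,:3]@p+T[:3,3];c=c*[1,-1,-1]
    q=C[n]["mtx"]@c;return q[:2]/q[2]
E
python3 - <<'E'
from h import *
t=cv2.imread("pics/top0.png");s=cv2.imread("pics/scene0.png")
a=cv2.resize(t[198:308,262:372],None,fx=5,fy=5,interpolation=cv2.INTER_CUBIC)
a=a[:550,:]; b=cv2.resize(s[190:330,235:390],(0,0),fx=1.6,fy=1.6)
im=np.zeros((550,800,3),np.uint8);im[:,:550]=a;im[:224,550:798]=b
cv2.imwrite("pics/crop0.png",im)
def blob(im,lo,hi,box):
    x0,y0,x1,y1=box;h=cv2.cvtColor(im,cv2.COLOR_BGR2HSV)[y0:y1,x0:x1]
    m=cv2.inRange(h,lo,hi);n,l,st,ce=cv2.connectedComponentsWithStats(m);k=1+np.argmax(st[1:,4])
    cs,_=cv2.findContours((l==k).astype(np.uint8),0,1);c=np.vstack(cs)+[x0,y0]
    return ce[k]+[x0,y0],st[k,4],cv2.minAreaRect(c)
print("board",blob(t,(15,40,150),(30,140,255),(405,240,470,320)))
print("mat",blob(t,(0,0,0),(180,255,70),(176,200,240,325)))
print("tray",blob(t,(4,130,60),(16,255,255),(268,198,372,306)))
print("redlid",blob(t,(0,190,130),(4,255,255),(280,255,320,295)),blob(s,(0,190,130),(4,255,255),(255,230,300,275)))
h=cv2.cvtColor(t,cv2.COLOR_BGR2HSV)
for p in[(299,276),(300,290),(338,278),(430,280),(436,249),(207,260),(284,230),(280,300)]:print(p,h[p[1],p[0]])
for z in(.012,.02):
  for p in[(276.5,204.5),(364.5,206),(362.5,300),(275,298)]:print(z,px2w("top",*p,z).round(4))
E
```

```text
board (array([437.29402547, 279.56571988]), np.int32(5105), ((437.0, 279.5), (79.0, 64.0), 90.0))
mat (array([207.87422167, 285.55790785]), np.int32(803), ((207.49977111816406, 285.4897766113281), (30.014158248901367, 49.62232208251953), 88.83085632324219))
tray (array([318.69825952, 251.46286404]), np.int32(5803), ((319.070068359375, 252.03347778320312), (87.37622833251953, 93.16732025146484), 2.337306022644043))Traceback (most recent call last):
  File "<stdin>", line 15, in <module>
  File "<stdin>", line 9, in blob
    return _wrapfunc(a, 'argmax', axis=axis, out=out, **kwds)
    return bound(*args, **kwds)
ValueError: attempt to get argmax of an empty sequence
```

View pics/crop0.png

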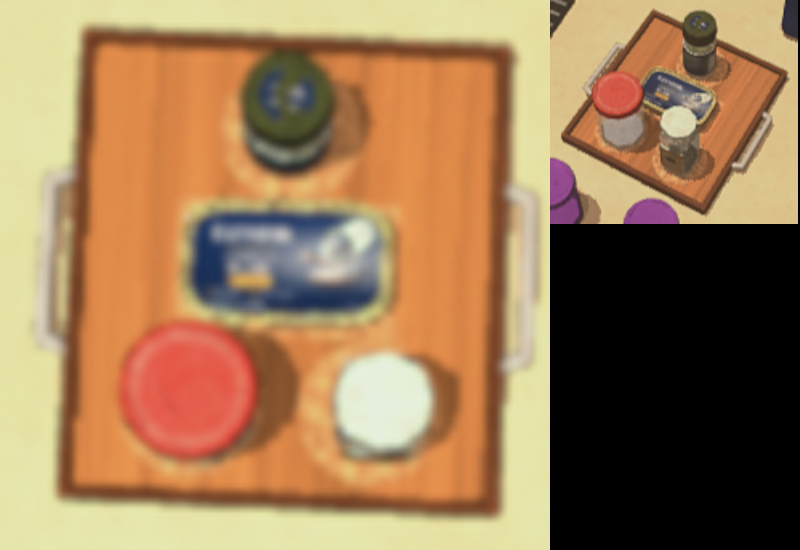

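The crop confirms the red-lidded clear jar at crop (188,391), white lid at (384,401), dark lid at (287,96), tin at (289,264), and tray corners at (85,29), (511,45), (497,515) and (60,495).

```bash
python3 - <<'E'
from h import *
t=cv2.imread("pics/top0.png");s=cv2.imread("pics/scene0.png")
im=np.zeros((520,700,3),np.uint8)
a=cv2.resize(t[200:325,175:240],None,fx=4,fy=4,interpolation=cv2.INTER_CUBIC);im[:500,:260]=a
b=cv2.resize(t[236:322,400:472],None,fx=6,fy=6,interpolation=cv2.INTER_CUBIC);im[:516,268:700]=b
cv2.imwrite("pics/crop1.png",im)
f=lambda x,y:(262+(x+.5)/5-.5,198+(y+.5)/5-.5)
cs=[px2w("top",*f(*p),.02) for p in[(85,29),(511,45),(497,515),(60,495)]]
print("tray corners",np.round(cs,4),"c",np.mean(cs,0).round(4))
ctr=np.mean(cs,0)
xa=(cs[0]+cs[1]-cs[2]-cs[3])[:2];yaw=np.arctan2(xa[1],xa[0]);ya=(cs[0]+cs[3]-cs[1]-cs[2])[:2];print("yaw",yaw,np.arctan2(-ya[0],ya[1]),np.linalg.norm(xa)/2,np.linalg.norm(ya)/2)
c,si=np.cos(yaw),np.sin(yaw)
def loc(p):d=(p-ctr)[:2];return np.round([c*d[0]+si*d[1],-si*d[0]+c*d[1]],4)
for n,pt,ps,h in[("red",(188,391),(277.5,248.8),.112),("white",(384,401),(315,266),.122),("dark",(287,96),(328,206),.118),("tin",(289,264),None,.039)]:
    p=px2w("top",*f(*pt),h);print(n,p.round(4),loc(p),ps and px2w("scene",*ps,h).round(4))
E
```

```text
tray corners [[ 0.6723  0.1272  0.02  ]
 [ 0.6682 -0.089   0.02  ]
 [ 0.4313 -0.0833  0.02  ]
 [ 0.437   0.1321  0.02  ]] c [0.5522 0.0217 0.02  ]
yaw -0.02231323122053935 -0.022785704776169972 0.23610686819052984 0.21587239005241754
red [0.4822 0.0664 0.112 ] [-0.071   0.0431] [0.4823 0.0637 0.112 ]
white [ 0.4786 -0.023   0.122 ] [-0.0726 -0.0463] [ 0.4784 -0.0233  0.122 ]
dark [0.6195 0.0237 0.118 ] [0.0672 0.0035] [0.6173 0.0223 0.118 ]
tin [0.5515 0.0214 0.039 ] [-0.0007 -0.0004] None
```

View pics/crop1.png

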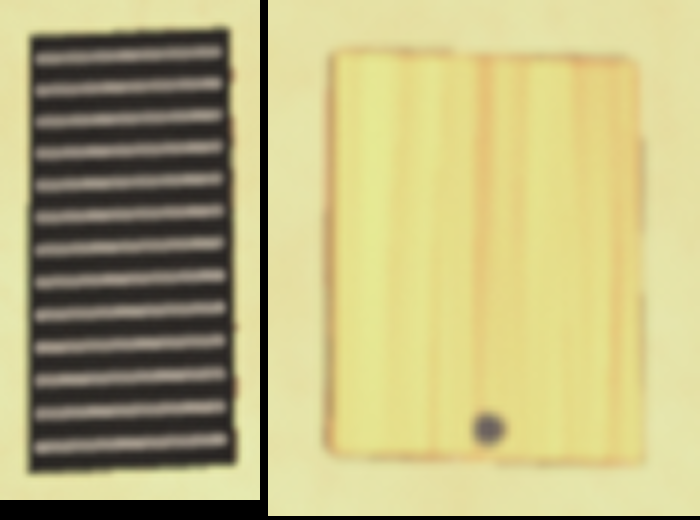

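```bash
cat >> h.py <<'E'
def go(x,y,z,yaw=0.,grasp=False):
    "units of row numbers still to go: tool-axis turn about z, shift (given after the turn)"
    s=ctrl.get_state();r=R.from_rotvec(s["tool_rot"]);m=r.as_matrix()
    cur=np.arctan2(m[1,0],m[0,0]);d=-(yaw-cur);d=(d+np.pi)%(2*np.pi)-np.pi
    g=np.array([x,y,z-(.008 if grasp else 0)])-s["position"]
    sh=(r*R.from_rotvec([0,0,d])).inv().apply(g)/.02
    print("t",round(s["clock"],2),"pos",s["position"].round(4),"yaw",round(cur,3),"tilt",round(np.degrees(np.arccos(-m[2,2])),2),"w",round(s["gripper_width"],4),"F",s["contact_force"].round(1),"| turn",round(np.degrees(d)/5,2),"shift",sh.round(2))
E
python3 - <<'E'
from h import *
def rect(n,cs,z):
    w=np.array([px2w("top",*p,z) for p in cs]);c=w.mean(0);a=(w[0]+w[1]-w[2]-w[3])/2;b=(w[0]+w[3]-w[1]-w[2])/2
    print(n,c.round(4),"yaw",np.arctan2(a[1],a[0]),np.linalg.norm(a),np.linalg.norm(b))
rect("mat",[(175+(x+.5)/4-.5,200+(y+.5)/4-.5) for x,y in[(31,36),(229,31),(236,463),(30,471)]],.006)
rect("board",[(400+(x-267.5)/6-.5,236+(y+.5)/6-.5) for x,y in[(332,48),(637,58),(643,464),(328,456)]],.014)
for p,z in[((253,140),.155),((197,175),.121),((400,205),.09),((445,172),.088),((280,103),.2)]:print(p,px2w("top",*p,z).round(3))
go(.482,.065,.25)
E
```

```text
mat [0.5229 0.3029 0.006 ] yaw 0.06104564550311588 0.2747210686762316 0.12711139621775833
board [ 0.491  -0.2697  0.014 ] yaw -0.015106605486340232 0.16910448515659493 0.1286807673277079
(253, 140) [0.789 0.179 0.155]
(197, 175) [0.713 0.311 0.121]
(400, 205) [ 0.658 -0.169  0.09 ]
(445, 172) [ 0.742 -0.279  0.088]
(280, 103) [0.859 0.115 0.2  ]
t 0.1 pos [ 0.1453 -0.6073  0.249 ] yaw 0.235 tilt 0.09 w 0.0877 F [0.3 0.4 0.4] | turn 2.69 shift [ 1.684e+01 -3.362e+01 -1.000e-02]
```

```bash
python3 -m handwheel '[[0,0,0.336,1,-1,0,88],[0,0,0.336,1,-1,0,88],[0,0,0.336,1,-1,0,88],[0,0,0.336,1,-1,0,88],[0,0,0.336,1,-1,0,88],[0,0,0.336,1,-1,0,88],[0,0,0.336,1,-1,0,88],[0,0,0.336,1,-1,0,88]]'
python3 -m handwheel '[[0,0,0,1,-1,0,76],[0,0,0,1,-1,0,76],[0,0,0,1,-1,0,76],[0,0,0,1,-1,0,76],[0,0,0,1,-1,0,76],[0,0,0,1,-1,0,76],[0,0,0,1,-1,0,76],[0,0,0,0.5,-1,0,76]]'
python3 -m handwheel '[[0,0,0,0,-1,0,76],[0,0,0,0,-1,0,76],[0,0,0,0,-1,0,76],[0,0,0,0,-1,0,76],[0,0,0,0,-1,0,76],[0,0,0,0,-1,0,76],[0,0,0,0,-1,0,76],[0,0,0,0,-1,0,76]]'
python3 -m handwheel '[[0,0,0,0,-1,0,76],[0,0,0,0,-1,0,76],[0,0,0,0,-1,0,76],[0,0,0,0,-1,0,76],[0,0,0,0,-1,0,76],[0,0,0,0,-1,0,76],[0,0,0,0,-1,0,76],[0,0,0,0,0,0,76]]'
python3 -c "
from h import *
go(.482,.065,.094,0,True)"
```

```text
clock: 0.77
position: [0.283, -0.4272, 0.2495]
tool_rot: [-3.141, 0.002, 0.001]
contact_force: [-0.2, 0.4, -0.6]
gripper_width: 0.0875
gripper_force: 0.0
clock: 1.43
position: [0.4352, -0.2669, 0.2496]
tool_rot: [-3.141, -0.004, -0.003]
contact_force: [0.2, 0.5, 0.0]
gripper_width: 0.0759
gripper_force: 0.0
clock: 2.1
position: [0.4322, -0.1076, 0.2495]
tool_rot: [-3.142, -0.0, 0.001]
contact_force: [0.1, 0.2, 0.4]
gripper_width: 0.076
gripper_force: 0.0
clock: 2.77
position: [0.4326, 0.0356, 0.2496]
tool_rot: [-3.139, -0.011, -0.0]
contact_force: [0.3, 0.0, 0.2]
gripper_width: 0.076
gripper_force: 0.0
t 2.77 pos [0.4326 0.0356 0.2496] yaw 0.007 tilt 0.13 w 0.076 F [0.3 0.  0.2] | turn 0.08 shift [ 2.47 -1.45  8.18]
```

```bash
python3 -m handwheel '[[0,0,0.08,0.82,-0.48,1,76],[0,0,0,0.82,-0.48,1,76],[0,0,0,0.83,-0.49,1,76],[0,0,0,0,0,1,76],[0,0,0,0,0,1,76],[0,0,0,0,0,0,76],[0,0,0,0,0,0,76]]'
python3 -c "
from h import *
go(.482,.065,.094,0,True)
cv2.imwrite('pics/w1.png',ctrl.camera('wrist')[:,:,::-1])"
```

```text
clock: 3.35
position: [0.4812, 0.0593, 0.1491]
tool_rot: [3.14, -0.012, -0.004]
contact_force: [-0.1, 0.2, 0.3]
gripper_width: 0.0764
gripper_force: 0.0
t 3.35 pos [0.4812 0.0593 0.1491] yaw -0.008 tilt 0.17 w 0.0764 F [-0.1  0.2  0.3] | turn -0.09 shift [ 0.05 -0.29  3.16]
```

View pics/w1.png

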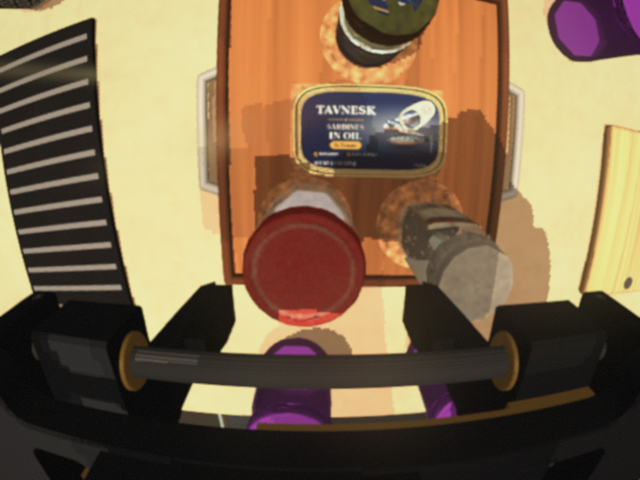

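The wrist view shows the red lid at (304,265), white lid at about (468,277), tin top at (371,130), and the board's left edge at right. I'll convert these to positions.

```bash
cat >> h.py <<'E'
W=ctrl.get_calibration("wrist")
def wr2w(u,v,z,pos=None,rot=None):
    if pos is None:
        s=ctrl.get_state();pos,rot=s["position"],s["tool_rot"]
    K=W["mtx"];a=np.array([u-K[0,2],v-K[1,2]]);r=np.hypot(*a);th=r/K[0,0]
    d=np.array([np.sin(th)*a[0]/r,-np.sin(th)*a[1]/r,-np.cos(th)])
    T=W["tool_from_camera"];Rm=R.from_rotvec(rot)
    d=Rm.apply(T[:3,:3]@d);o=pos+Rm.apply(T[:3,3])
    return o+d*(z-o[2])/d[2]
E
python3 -c "
from h import *
for u,v,z in[(304,265,.112),(468,277,.122),(371,130,.039)]:print(wr2w(u,v,z).round(4))"
```

```text
[0.4888 0.0668 0.112 ]
[ 0.4847 -0.0162  0.122 ]
[0.5546 0.0244 0.039 ]
```

```bash
python3 -m handwheel '[[0,0,-0.09,0.14,-0.31,0.6,76],[0,0,0,0,0,0.7,76],[0,0,0,0,0,0.7,76],[0,0,0,0,0,0.6,76],[0,0,0,0,0,0.25,76],[0,0,0,0,0,0,76]]'
python3 -c "
from h import *
go(.484,.0655,.1,0,True)"
```

```text
clock: 3.9
position: [0.485, 0.0661, 0.093]
tool_rot: [3.141, 0.001, 0.0]
contact_force: [-0.5, -0.4, -0.3]
gripper_width: 0.0763
gripper_force: 0.0
t 3.9 pos [0.485  0.0661 0.093 ] yaw 0.001 tilt 0.01 w 0.0763 F [-0.5 -0.4 -0.3] | turn 0.01 shift [-0.05  0.03  0.05]
```

```bash
python3 -m handwheel '[[0,0,0,0,0,0,40],[0,0,0,0,0,0,40],[0,0,0,0,0,0,40],[0,0,0,0,0,0,40],[0,0,0,0,0,0,40],[0,0,0,0,0,0,40]]'; python3 -m handwheel '[[0,0,0,0,0,-0.2,40],[0,0,0,0,0,-0.5,40],[0,0,0,0,0,-0.5,40],[0,0,0,0,0,-0.5,40],[0,0,0,0,0,-0.3,40],[0,0,0,0,0,0,40]]'
python3 -c "
from h import *
go(.44,.298,.1,0,True)"
```

```text
clock: 4.4
position: [0.4855, 0.0666, 0.0934]
tool_rot: [-3.141, -0.002, -0.003]
contact_force: [-0.4, 0.6, 6.3]
gripper_width: 0.0622
gripper_force: 29.2
clock: 4.9
position: [0.4857, 0.0664, 0.1343]
tool_rot: [-3.141, -0.001, -0.004]
contact_force: [0.0, 0.2, -5.2]
gripper_width: 0.0624
gripper_force: 30.0
t 4.9 pos [0.4857 0.0664 0.1343] yaw 0.001 tilt 0.16 w 0.0624 F [ 0.   0.2 -5.2] | turn 0.01 shift [ -2.29 -11.58   2.12]
```

```bash
python3 -m handwheel '[[0,0,0,0,-0.6,0,40],[0,0,0,-0.4,-1,0,40],[0,0,0,-0.4,-1,0,40],[0,0,0,-0.4,-1,0,40],[0,0,0,-0.4,-1,0,40],[0,0,0,-0.4,-1,0,40],[0,0,0,-0.4,-1,0,40],[0,0,0,0,-1,0,40]]'; python3 -m handwheel '[[0,0,0,0,-1,0,40],[0,0,0,0,-1,0,40],[0,0,0,0,-1,0.2,40],[0,0,0,0,-0.7,0.5,40],[0,0,0,0,-0.3,0.5,40],[0,0,0,0,0,0.5,40],[0,0,0,0,0,0.3,40],[0,0,0,0,0,0,40]]'
python3 -c "
from h import *
go(.436,.298,.0952,0,True)"
```

```text
clock: 5.57
position: [0.434, 0.2189, 0.1324]
tool_rot: [3.14, 0.004, -0.006]
contact_force: [-0.1, -0.8, -4.7]
gripper_width: 0.0629
gripper_force: 30.0
clock: 6.23
position: [0.4356, 0.2955, 0.0907]
tool_rot: [3.137, -0.001, -0.006]
contact_force: [0.9, -0.2, -5.2]
gripper_width: 0.0626
gripper_force: 30.1
t 6.23 pos [0.4356 0.2955 0.0907] yaw -0.001 tilt 0.32 w 0.0626 F [ 0.9 -0.2 -5.2] | turn -0.01 shift [ 0.02 -0.12  0.17]
```

```bash
python3 -m handwheel '[[0,0,0,0,0,0.1,40],[0,0,0,0,0,0.1,40],[0,0,0,0,0,0.05,40],[0,0,0,0,0,0,40]]'
python3 -c "
from h import *
go(.436,.298,.0952,0,True)"
```

```text
clock: 6.57
position: [0.4368, 0.2979, 0.0878]
tool_rot: [3.141, 0.001, 0.0]
contact_force: [-0.5, -1.3, -5.5]
gripper_width: 0.0626
gripper_force: 30.0
t 6.57 pos [0.4368 0.2979 0.0878] yaw 0.0 tilt 0.01 w 0.0626 F [-0.5 -1.3 -5.5] | turn 0.0 shift [-0.04 -0.01  0.03]
```

```bash
for i in 1 2 3; do python3 -m handwheel '[[0,0,0,0,0,0.1,40],[0,0,0,0,0,0,40]]' | grep -E "pos|force"; done
```

```text
position: [0.4368, 0.2986, 0.0872]
contact_force: [-1.6, -0.8, 7.1]
gripper_force: 29.1
position: [0.437, 0.2987, 0.0865]
contact_force: [-4.0, -2.2, 21.4]
gripper_force: 28.4
position: [0.4374, 0.2987, 0.0853]
contact_force: [-4.9, -2.5, 26.9]
gripper_force: 28.2
```

```bash
python3 -m handwheel '[[0,0,0,0,0,-0.1,76],[0,0,0,0,0,0,76],[0,0,0,0,0,0,76],[0,0,0,0,0,0,76],[0,0,0,0,0,-0.5,76],[0,0,0,0,0,-1,76],[0,0,0,0,0,-1,76],[0,0,0,0,0,-1,76]]'; python3 -m handwheel '[[0,0,0,0.3,0.5,-0.5,66],[0,0,0,0.3,1,0,66],[0,0,0,0.3,1,0,66],[0,0,0,0.3,1,0,66],[0,0,0,0.3,1,0,66],[0,0,0,0.3,1,0,66],[0,0,0,0.3,1,0,66],[0,0,0,0,1,0,66]]'; python3 -m handwheel '[[0,0,0,0,1,0,66],[0,0,0,0,1,0,66],[0,0,0,0,1,0,66],[0,0,0,0,1,0,66],[0,0,0,0,1,0,66],[0,0,0,0,1,0,66],[0,0,0,0,1,0,66],[0,0,0,0,1,0,66]]'
python3 -m handwheel '[[0,0,0,0,0.5,0,66],[0,0,0,0,0,0,66]]'
python3 -c "
from h import *
go(.48,-.022,.1,0,True)
cv2.imwrite('pics/w2.png',ctrl.camera('wrist')[:,:,::-1])"
```

```text
clock: 7.73
position: [0.4365, 0.2982, 0.1547]
tool_rot: [3.141, 0.002, -0.001]
contact_force: [0.7, 0.1, 0.2]
gripper_width: 0.076
gripper_force: 0.0
clock: 8.4
position: [0.4803, 0.1462, 0.1638]
tool_rot: [3.141, -0.001, 0.002]
contact_force: [0.6, -0.0, -0.4]
gripper_width: 0.0662
gripper_force: 0.0
clock: 9.07
position: [0.4787, -0.0137, 0.1637]
tool_rot: [3.141, 0.0, -0.001]
contact_force: [-0.3, 0.5, 0.1]
gripper_width: 0.0657
gripper_force: 0.0
clock: 9.23
position: [0.4787, -0.0251, 0.1637]
tool_rot: [3.14, -0.007, -0.001]
contact_force: [-0.0, -0.4, 0.2]
gripper_width: 0.0658
gripper_force: 0.0
t 9.23 pos [ 0.4787 -0.0251  0.1637] yaw -0.004 tilt 0.11 w 0.0658 F [-0.  -0.4  0.2] | turn -0.05 shift [ 0.07 -0.16  3.59]
```

View pics/w2.png

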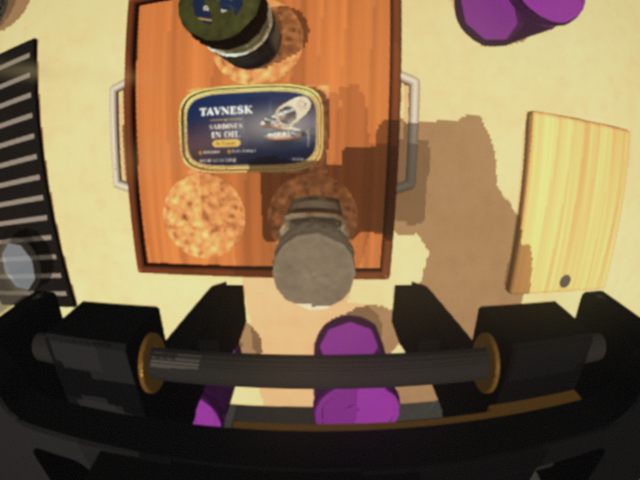

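Wrist view: the white lid at (314,265) is centred between the fingers, the red jar's cork spot at (204,215) is empty, and the board is at right with left corners (533,111) and (510,290).

```bash
python3 -c "
from h import *
for u,v,z in[(314,265,.122),(204,215,.012),(253,129,.039),(533,111,.014),(510,291,.014)]:print(wr2w(u,v,z).round(4))"
python3 -m handwheel '[[0,0,0,0.1,-0.07,0.7,66],[0,0,0,0,0,0.8,66],[0,0,0,0,0,0.8,66],[0,0,0,0,0,0.8,66],[0,0,0,0,0,0.4,66],[0,0,0,0,0,0,66],[0,0,0,0,0,0,20],[0,0,0,0,0,0,20]]'; python3 -m handwheel '[[0,0,0,0,0,0,20],[0,0,0,0,0,0,20],[0,0,0,0,0,0,20],[0,0,0,0,0,0,20],[0,0,0,0,0,0,20]]'
python3 -c "
from h import *
go(.523,.303,.0952,0,True)"
```

```text
[ 0.4842 -0.0205  0.122 ]
[0.4847 0.0711 0.012 ]
[0.5527 0.0228 0.039 ]
[ 0.5774 -0.2043  0.014 ]
[ 0.4133 -0.2018  0.014 ]
clock: 9.95
position: [0.4814, -0.0197, 0.0943]
tool_rot: [-3.141, -0.003, -0.002]
contact_force: [0.2, 0.7, 0.4]
gripper_width: 0.0546
gripper_force: 0.0
clock: 10.37
position: [0.4815, -0.0203, 0.0943]
tool_rot: [3.142, 0.001, 0.002]
contact_force: [0.2, -0.4, 5.5]
gripper_width: 0.0428
gripper_force: 33.0
t 10.37 pos [ 0.4815 -0.0203  0.0943] yaw 0.001 tilt 0.08 w 0.0428 F [ 0.2 -0.4  5.5] | turn 0.01 shift [  2.08 -16.16   0.36]
```

```bash
python3 -m handwheel '[[0,0,0,0,0,-0.2,20],[0,0,0,0,0,-0.5,20],[0,0,0,0,0,-0.5,20],[0,0,0,0,0,-0.5,20],[0,0,0,0,0,-0.3,20],[0,0,0,0.2,-0.6,0,20],[0,0,0,0.2,-1,0,20],[0,0,0,0.2,-1,0,20]]'; python3 -m handwheel '[[0,0,0,0.2,-1,0,20],[0,0,0,0.2,-1,0,20],[0,0,0,0.2,-1,0,20],[0,0,0,0.2,-1,0,20],[0,0,0,0.2,-1,0,20],[0,0,0,0.2,-1,0,20],[0,0,0,0.2,-1,0,20],[0,0,0,0.08,-1,0,20]]'; python3 -m handwheel '[[0,0,0,0,-1,0,20],[0,0,0,0,-1,0,20],[0,0,0,0,-1,0,20],[0,0,0,0,-1,0.3,20],[0,0,0,0,-1,0.5,20],[0,0,0,0,-0.5,0.5,20],[0,0,0,0,0,0.5,20],[0,0,0,0,0,0.2,20]]'
python3 -c "
from h import *
go(.523,.303,.0952,0,True)"
```

```text
clock: 11.03
position: [0.4932, 0.0317, 0.1346]
tool_rot: [3.141, -0.002, 0.001]
contact_force: [0.6, -0.2, -0.9]
gripper_width: 0.0426
gripper_force: 33.1
clock: 11.7
position: [0.5228, 0.1929, 0.1343]
tool_rot: [-3.141, -0.002, -0.001]
contact_force: [-0.4, -0.2, -0.7]
gripper_width: 0.0428
gripper_force: 33.1
clock: 12.37
position: [0.5212, 0.3009, 0.0921]
tool_rot: [3.139, 0.003, -0.004]
contact_force: [0.5, 0.1, -0.7]
gripper_width: 0.0429
gripper_force: 33.1
t 12.37 pos [0.5212 0.3009 0.0921] yaw 0.002 tilt 0.18 w 0.0429 F [ 0.5  0.1 -0.7] | turn 0.02 shift [ 0.09 -0.11  0.25]
```

```bash
python3 -m handwheel '[[0,0,0,0,0,0.1,20],[0,0,0,0,0,0,20]]' | grep -E "pos|force"; for i in 1 2 3; do python3 -m handwheel '[[0,0,0,0,0,0.07,20],[0,0,0,0,0,0,20]]' | grep -E "pos|force"; done
```

```text
position: [0.5224, 0.2994, 0.0912]
contact_force: [0.6, -0.1, -0.5]
gripper_force: 33.1
position: [0.5227, 0.3009, 0.0906]
contact_force: [-0.3, -0.4, -0.6]
gripper_force: 33.1
position: [0.5224, 0.3016, 0.089]
contact_force: [0.2, -0.1, -0.0]
gripper_force: 33.1
position: [0.5226, 0.3018, 0.0884]
contact_force: [-0.3, -0.4, 5.9]
gripper_force: 33.0
```

```bash
python3 -m handwheel '[[0,0,0,0,0,0,66],[0,0,0,0,0,0,66],[0,0,0,0,0,0,66],[0,0,0,0,0,-0.5,66],[0,0,0,0,0,-1,66],[0,0,0,0,0,-1,66],[0,0,0,0,0,-1,66],[0,0,0,0,0.5,-0.2,66]]'; python3 -m handwheel '[[0,0,0,0.4,1,0,66],[0,0,0,0.4,1,0,66],[0,0,0,0.4,1,0,66],[0,0,0,0.4,1,0,66],[0,0,0,0.4,1,0,66],[0,0,0,0.4,1,0,66],[0,0,0,0.4,1,0,66],[0,0,0,0.4,1,0,66]]'; python3 -m handwheel '[[0,0,0,0.4,1,0,66],[0,0,0,0.4,1,0,66],[0,0,0,0.4,1,0,66],[0,0,0,0.4,1,0,66],[0,0,0,0,1,0,66],[0,0,0,0,0.5,0,66],[0,0,0,0,0,0,66]]'
python3 -c "
from h import *
go(.618,.023,.097,0,True)
im=ctrl.camera('wrist')[:,:,::-1];cv2.imwrite('pics/w3.png',im)"
```

```text
clock: 13.7
position: [0.5238, 0.2952, 0.1651]
tool_rot: [-3.136, -0.006, -0.009]
contact_force: [0.3, 0.5, 0.2]
gripper_width: 0.066
gripper_force: 0.0
clock: 14.37
position: [0.5862, 0.1299, 0.1612]
tool_rot: [3.141, 0.001, -0.001]
contact_force: [0.4, -0.2, 0.0]
gripper_width: 0.0665
gripper_force: 0.0
clock: 14.95
position: [0.6178, 0.0176, 0.1613]
tool_rot: [3.139, -0.007, -0.002]
contact_force: [0.4, -0.2, -0.2]
gripper_width: 0.0657
gripper_force: 0.0
t 14.95 pos [0.6178 0.0176 0.1613] yaw -0.004 tilt 0.17 w 0.0657 F [ 0.4 -0.2 -0.2] | turn -0.05 shift [ 0.01 -0.28  3.61]
```

View pics/w3.png

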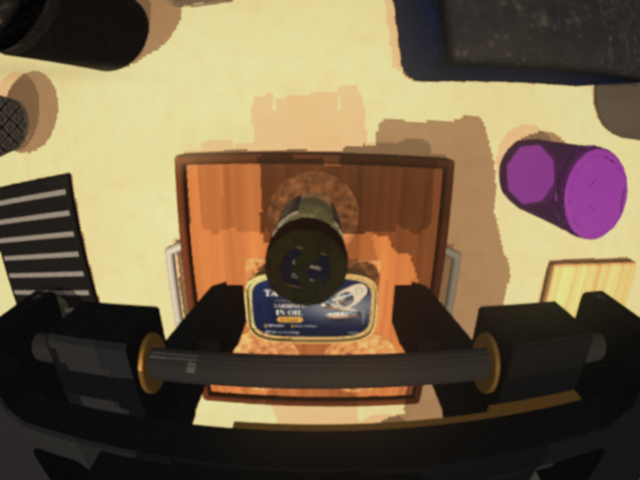

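The dark lid is at (305,263), about 5 mm left of tool centre, which matches y≈0.023. The tin is undisturbed at (311,305).

```bash
python3 -m handwheel '[[0,0,0,0.05,-0.27,0.7,66],[0,0,0,0,0,0.8,66],[0,0,0,0,0,0.8,66],[0,0,0,0,0,0.8,66],[0,0,0,0,0,0.4,66],[0,0,0,0,0,0,66],[0,0,0,0,0,0,20],[0,0,0,0,0,0,20]]'; python3 -m handwheel '[[0,0,0,0,0,0,20],[0,0,0,0,0,0,20],[0,0,0,0,0,0,20],[0,0,0,0,0,0,20],[0,0,0,0,0,0,20]]'
python3 -m handwheel '[[0,0,0,0,0,-0.2,20],[0,0,0,0,0,-0.5,20],[0,0,0,0,0,-0.5,20],[0,0,0,0,0,-0.5,20],[0,0,0,0,0,-0.3,20],[0,0,0,0,0,0,20]]'
python3 -c "
from h import *
go(.606,.307,.09,0,True)"
```

```text
clock: 15.67
position: [0.6201, 0.0281, 0.0924]
tool_rot: [-3.141, -0.003, -0.002]
contact_force: [0.4, 0.4, -0.4]
gripper_width: 0.0549
gripper_force: 0.0
clock: 16.08
position: [0.6203, 0.0272, 0.0924]
tool_rot: [3.142, 0.001, 0.003]
contact_force: [0.1, -0.3, 4.8]
gripper_width: 0.0429
gripper_force: 30.0
clock: 16.58
position: [0.6207, 0.0274, 0.1336]
tool_rot: [-3.141, -0.002, -0.005]
contact_force: [0.1, 0.2, -0.6]
gripper_width: 0.0428
gripper_force: 29.9
t 16.58 pos [0.6207 0.0274 0.1336] yaw 0.001 tilt 0.2 w 0.0428 F [ 0.1  0.2 -0.6] | turn 0.01 shift [ -0.74 -13.98   2.58]
```

```bash
python3 -m handwheel '[[0,0,0,-0.1,-0.6,0,20],[0,0,0,-0.1,-1,0,20],[0,0,0,-0.1,-1,0,20],[0,0,0,-0.1,-1,0,20],[0,0,0,-0.1,-1,0,20],[0,0,0,-0.1,-1,0,20],[0,0,0,-0.1,-1,0,20],[0,0,0,0,-1,0,20]]'; python3 -m handwheel '[[0,0,0,0,-1,0,20],[0,0,0,0,-1,0,20],[0,0,0,0,-1,0,20],[0,0,0,0,-1,0,20],[0,0,0,0,-1,0.3,20],[0,0,0,0,-1,0.5,20],[0,0,0,0,-0.4,0.5,20],[0,0,0,0,0,0.5,20]]'; python3 -m handwheel '[[0,0,0,0,0,0.3,20],[0,0,0,0,0,0,20]]'
python3 -c "
from h import *
go(.606,.307,.0945,0,True)"
```

```text
clock: 17.25
position: [0.6038, 0.1816, 0.1308]
tool_rot: [-3.141, -0.004, 0.004]
contact_force: [1.0, -0.4, -1.5]
gripper_width: 0.0429
gripper_force: 29.9
clock: 17.92
position: [0.6033, 0.3115, 0.0941]
tool_rot: [-3.139, -0.009, 0.002]
contact_force: [-0.0, -0.5, -2.4]
gripper_width: 0.0425
gripper_force: 29.9
clock: 18.08
position: [0.6043, 0.305, 0.0874]
tool_rot: [3.138, -0.001, -0.005]
contact_force: [-0.8, 0.0, -0.5]
gripper_width: 0.0429
gripper_force: 29.9
t 18.08 pos [0.6043 0.305  0.0874] yaw -0.0 tilt 0.25 w 0.0429 F [-0.8  0.  -0.5] | turn -0.0 shift [ 0.09 -0.1   0.05]
```

```bash
for i in 1 2 3; do python3 -m handwheel '[[0,0,0,0,0,0.05,20],[0,0,0,0,0,0,20]]' | grep -E "pos|ct_force"; done
```

```text
position: [0.6058, 0.3055, 0.0887]
contact_force: [-0.1, 0.0, -1.1]
position: [0.6056, 0.3067, 0.0879]
contact_force: [-0.2, -0.4, -1.2]
position: [0.6053, 0.3072, 0.0866]
contact_force: [0.3, 1.0, -1.6]
```

```bash
for i in 1 2 3; do python3 -m handwheel '[[0,0,0,0,0,0.06,20],[0,0,0,0,0,0,20]]' | grep -E "pos|ct_force"; done
```

```text
position: [0.6058, 0.3073, 0.0864]
contact_force: [-1.5, -0.5, 4.3]
position: [0.6063, 0.3071, 0.0863]
contact_force: [-1.4, -2.5, 10.6]
position: [0.6068, 0.3071, 0.0862]
contact_force: [-3.4, -2.6, 16.0]
```

```bash
python3 -m handwheel '[[0,0,0,0,0,-0.15,20],[0,0,0,0,0,0,66],[0,0,0,0,0,0,66],[0,0,0,0,0,0,66],[0,0,0,0,0,-0.5,66],[0,0,0,0,0,-1,66],[0,0,0,0,0,-1,66],[0,0,0,0,0,-1,66]]'; python3 -m handwheel '[[0,0,0,-0.3,1,0,88],[0,0,0,-0.3,1,0,88],[0,0,0,-0.3,1,0,88],[0,0,0,-0.3,1,0,88],[0,0,0,-0.3,1,0,88],[0,0,0,-0.3,1,0,88],[0,0,0,-0.3,1,0,88],[0,0,0,-0.3,1,0,88]]'
python3 -c "
from h import *
go(.5525,.0225,.1,np.pi/2-.022,True);print(ctrl.get_state()['q'].round(3))
a=ctrl.camera('top')[190:330,160:380,::-1];cv2.imwrite('pics/t1.png',cv2.resize(a,None,fx=3.5,fy=3.5))"
```

```text
clock: 19.75
position: [0.6051, 0.3074, 0.1569]
tool_rot: [3.141, 0.002, -0.001]
contact_force: [0.1, 0.7, -0.2]
gripper_width: 0.0661
gripper_force: 0.0
clock: 20.42
position: [0.5573, 0.1465, 0.1565]
tool_rot: [-3.141, -0.002, -0.001]
contact_force: [0.0, -0.5, 0.9]
gripper_width: 0.0879
gripper_force: 0.0
t 20.42 pos [0.5573 0.1465 0.1565] yaw 0.001 tilt 0.04 w 0.0879 F [ 0.  -0.5  0.9] | turn -17.73 shift [-6.2  -0.11  3.22]
[-0.357  0.751  0.034  1.809 -0.041  0.582 -1.867]
```

View pics/t1.png

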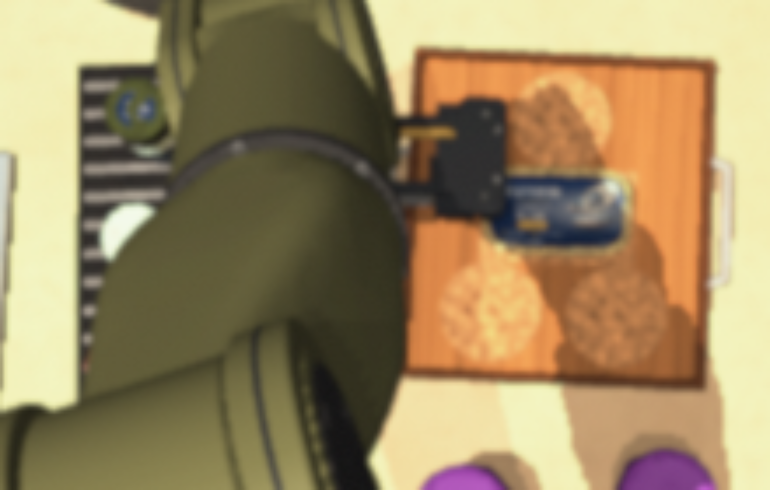

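The dark and white jars stand on the mat at (135,108) and (130,235); the red one is hidden under the arm. The tin is in place at (560,212) and the three cork spots are free. Next I turn the gripper for the tin.

```bash
python3 -m handwheel '[[0,0,0,0,1,0,88],[0,0,0,0,1,0,88],[0,0,0,0,1,0,88],[0,0,0,0,1,0,88],[0,0,0,0,1,0,88],[0,0,0,0,1,0,88],[0,0,0.27,0,0,0,88],[0,0,1,0,0,0,88]]';python3 -m handwheel '[[0,0,1,0,0,0,88],[0,0,1,0,0,0,88],[0,0,1,0,0,0,88],[0,0,1,0,0,0,88],[0,0,1,0,0,0,88],[0,0,1,0,0,0,88],[0,0,1,0,0,0,88],[0,0,1,0,0,0,88]]';python3 -m handwheel '[[0,0,1,0,0,0,88],[0,0,1,0,0,0,88],[0,0,1,0,0,0,88],[0,0,1,0,0,0,88],[0,0,1,0,0,0,88],[0,0,1,0,0,0,88],[0,0,1,0,0,0,88],[0,0,1,0,0,0,88]]';python3 -m handwheel '[[0,0,1,0,0,0,88],[0,0,0,0,0,0,88]]'
python3 -c "
from h import *
go(.5525,.0225,.035,-np.pi/2-.022,True);print(ctrl.get_state()['q'].round(3))
a=ctrl.camera('wrist')[:,:,::-1];cv2.imwrite('pics/w4.png',a)"
```

```text
clock: 21.13
position: [0.5579, 0.026, 0.1563]
tool_rot: [3.136, -0.181, 0.001]
contact_force: [-0.4, 1.2, 0.7]
gripper_width: 0.088
gripper_force: 0.0
clock: 21.8
position: [0.5579, 0.0289, 0.1562]
tool_rot: [-2.885, 1.239, -0.0]
contact_force: [0.5, -0.4, -0.0]
gripper_width: 0.0879
gripper_force: 0.0
clock: 22.47
position: [0.558, 0.0289, 0.1563]
tool_rot: [-2.287, 2.151, 0.001]
contact_force: [-0.4, 0.4, 0.3]
gripper_width: 0.088
gripper_force: 0.0
clock: 22.63
position: [0.5578, 0.0293, 0.1558]
tool_rot: [-2.196, 2.247, -0.0]
contact_force: [-0.2, -0.0, -0.0]
gripper_width: 0.0878
gripper_force: 0.0
t 22.63 pos [0.5578 0.0293 0.1558] yaw -1.594 tilt 0.01 w 0.0878 F [-0.2 -0.  -0. ] | turn -0.01 shift [0.35 0.26 6.44]
[-0.449  0.812  0.557  1.877 -0.685  0.652 -2.632]
```

View pics/w4.png

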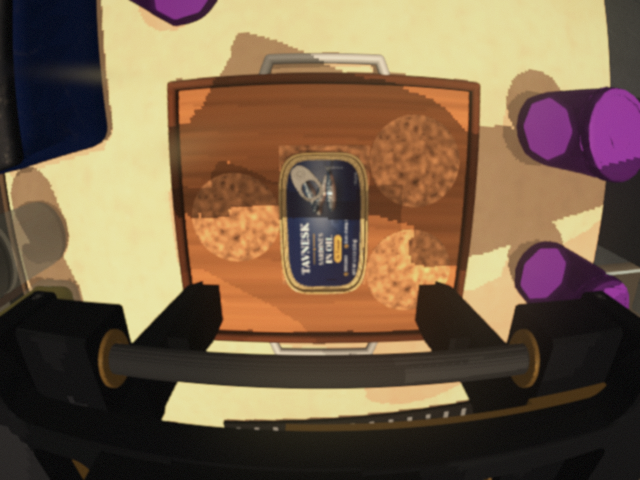

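The tin is centred at (325,222) between the fingers, but joint 7 sits at −2.63, near its limit. I'll turn the gripper a half turn the other way, which gives the same grasp.

```bash
python3 -c "
from h import *
print(wr2w(325,222,.039).round(4))"
for i in 1; do python3 -m handwheel '[[0,0,-1,0,0,0,88],[0,0,-1,0,0,0,88],[0,0,-1,0,0,0,88],[0,0,-1,0,0,0,88],[0,0,-1,0,0,0,88],[0,0,-1,0,0,0,88],[0,0,-1,0,0,0,88],[0,0,-1,0,0,0,88]]'|head -1; python3 -m handwheel '[[0,0,-1,0,0,0,88],[0,0,-1,0,0,0,88],[0,0,-1,0,0,0,88],[0,0,-1,0,0,0,88],[0,0,-1,0,0,0,88],[0,0,-1,0,0,0,88],[0,0,-1,0,0,0,88],[0,0,-1,0,0,0,88]]'|head -1;python3 -m handwheel '[[0,0,-1,0,0,0,88],[0,0,-1,0,0,0,88],[0,0,-1,0,0,0,88],[0,0,-1,0,0,0,88],[0,0,-1,0,0,0,88],[0,0,-1,0,0,0,88],[0,0,-1,0,0,0,88],[0,0,-1,0,0,0,88]]'|head -1;python3 -m handwheel '[[0,0,-1,0,0,0,88],[0,0,-1,0,0,0,88],[0,0,-1,0,0,0,88],[0,0,-1,0,0,0,88],[0,0,-1,0,0,0,88],[0,0,-1,0,0,0,88],[0,0,-1,0,0,0,88],[0,0,-1,0,0,0,88]]'|head -1;python3 -m handwheel '[[0,0,-1,0,0,0,88],[0,0,-1,0,0,0,88],[0,0,-1,0,0,0,88],[0,0,-1,0,0,0,88],[0,0,0,0,0,0,88]]'|head -1;done
python3 -c "
from h import *
go(.5525,.0225,.035,np.pi/2-.022,True);print(ctrl.get_state()['q'].round(3))"
```

```text
[0.552  0.0195 0.039 ]
clock: 23.35
clock: 24.02
clock: 24.68
clock: 25.35
clock: 25.77
t 25.77 pos [0.5582 0.0276 0.1565] yaw 1.552 tilt 0.14 w 0.0883 F [-0.  -1.1  0.7] | turn 0.04 shift [-0.27 -0.29  6.48]
[ 0.054  0.745 -0.314  1.851  0.378  0.601 -0.514]
```

```bash
python3 -m handwheel '[[0,0,0.04,-0.3,-0.29,0.8,84],[0,0,0,0,0,1,84],[0,0,0,0,0,1,84],[0,0,0,0,0,1,84],[0,0,0,0,0,0.9,84],[0,0,0,0,0,0.8,84],[0,0,0,0,0,0.4,84],[0,0,0,0,0,0,84]]'
python3 -c "
from h import *
go(.5525,.0215,.035,np.pi/2-.022,True)"
```

```text
clock: 26.43
position: [0.551, 0.0217, 0.0367]
tool_rot: [-2.25, -2.191, 0.002]
contact_force: [0.0, -0.2, 0.5]
gripper_width: 0.084
gripper_force: 0.0
t 26.43 pos [0.551  0.0217 0.0367] yaw 1.545 tilt 0.1 w 0.084 F [ 0.  -0.2  0.5] | turn -0.05 shift [-0.01  0.07  0.49]
```

```bash
python3 -m handwheel '[[0,0,0,0,0.05,0.2,84],[0,0,0,0,0,0.2,84],[0,0,0,0,0,0.02,84],[0,0,0,0,0,0,84]]'|grep -E "pos|ct_f"; python3 -m handwheel '[[0,0,0,0,0,0,45],[0,0,0,0,0,0,45],[0,0,0,0,0,0,45],[0,0,0,0,0,0,45],[0,0,0,0,0,0,45]]'; python3 -m handwheel '[[0,0,0,0,0,-0.2,45],[0,0,0,0,0,-0.5,45],[0,0,0,0,0,-0.5,45],[0,0,0,0,0,-0.5,45],[0,0,0,0,0,0,45]]'
python3 -c "
from h import *
go(.4935,-.2685,.04,np.pi/2-.015,True)"
```

```text
position: [0.5529, 0.0214, 0.0299]
contact_force: [-0.5, 0.5, -0.4]
clock: 27.18
position: [0.553, 0.0214, 0.0298]
tool_rot: [2.25, 2.192, 0.001]
contact_force: [0.1, -0.3, 2.0]
gripper_width: 0.059
gripper_force: 29.6
clock: 27.6
position: [0.5539, 0.0215, 0.0659]
tool_rot: [2.249, 2.191, 0.005]
contact_force: [1.2, 0.3, -1.8]
gripper_width: 0.059
gripper_force: 29.8
t 27.6 pos [0.5539 0.0215 0.0659] yaw 1.544 tilt 0.21 w 0.059 F [ 1.2  0.3 -1.8] | turn -0.13 shift [-14.54  -2.81   1.68]
```

```bash
python3 -m handwheel '[[0,0,-0.1,-0.4,-0.5,0,45],[0,0,0,-1,-0.6,0,45],[0,0,0,-1,-0.6,0,45],[0,0,0,-1,-0.6,0,45],[0,0,0,-1,-0.54,0,45],[0,0,0,-1,0,0,45],[0,0,0,-1,0,0,45],[0,0,0,-1,0,0,45]]'; python3 -m handwheel '[[0,0,0,-1,0,0,45],[0,0,0,-1,0,0,45],[0,0,0,-1,0,0,45],[0,0,0,-1,0,0,45],[0,0,0,-1,0,0,45],[0,0,0,-1,0,0,45],[0,0,0,-1,0,0,45],[0,0,0,0,0,0,45]]'
python3 -c "
from h import *
go(.493,-.269,.04,np.pi/2-.015,True)
a=ctrl.camera('top')[225:335,380:500,::-1];cv2.imwrite('pics/t2.png',cv2.resize(a,None,fx=4,fy=4));cv2.imwrite('pics/w5.png',ctrl.camera('wrist')[:,:,::-1])"
```

```text
clock: 28.27
position: [0.4931, -0.1265, 0.0639]
tool_rot: [2.24, 2.202, 0.0]
contact_force: [0.3, 0.3, -1.1]
gripper_width: 0.0591
gripper_force: 29.8
clock: 28.93
position: [0.4896, -0.2716, 0.0636]
tool_rot: [2.246, 2.192, -0.005]
contact_force: [-0.1, -0.4, -1.8]
gripper_width: 0.0593
gripper_force: 29.8
t 28.93 pos [ 0.4896 -0.2716  0.0636] yaw 1.546 tilt 0.26 w 0.0593 F [-0.1 -0.4 -1.8] | turn -0.11 shift [0.14 0.17 1.58]
```

View pics/w5.png

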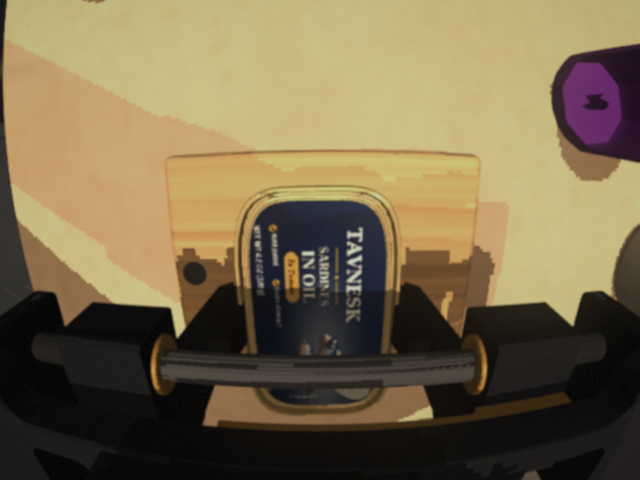

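The tin is held over the board. The board's +y corners are at (167,157) and (480,155), and the tin's +y edge is at (317,190).

```bash
python3 -c "
from h import *
for u,v,z in[(167,157,.014),(480,155,.014),(250,190,.073),(390,194,.073),(318,188,.073),(237,280,.073),(400,280,.073)]:print(wr2w(u,v,z).round(4))"
```

```text
[ 0.4113 -0.2021  0.014 ]
[ 0.576  -0.2038  0.014 ]
[ 0.4668 -0.2119  0.073 ]
[ 0.5155 -0.2143  0.073 ]
[ 0.4904 -0.2119  0.073 ]
[ 0.4593 -0.2458  0.073 ]
[ 0.5206 -0.2469  0.073 ]
```

```bash
python3 -m handwheel '[[0,0,-0.1,0.13,0.17,0.4,45],[0,0,0,0,0,0.5,45],[0,0,0,0,0,0.3,45],[0,0,0,0,0,0.1,45],[0,0,0,0,0,0,45]]' | grep -E "pos|ct_f"; for i in 1 2 3; do python3 -m handwheel '[[0,0,0,0,0,0.06,45],[0,0,0,0,0,0,45]]' | grep -E "pos|ct_f"; done
python3 -c "
from h import *
go(.493,-.269,.04,np.pi/2-.015,True)"
```

```text
position: [0.4937, -0.262, 0.0364]
contact_force: [0.1, 0.1, -1.2]
position: [0.4943, -0.2628, 0.0363]
contact_force: [-0.0, -0.1, -2.4]
position: [0.4943, -0.2631, 0.0352]
contact_force: [0.0, -0.1, -0.7]
position: [0.4942, -0.263, 0.0339]
contact_force: [-0.2, 0.2, -2.6]
t 29.95 pos [ 0.4942 -0.263   0.0339] yaw 1.562 tilt 0.01 w 0.0591 F [-0.2  0.2 -2.6] | turn 0.07 shift [-0.3  -0.06  0.1 ]
```

```bash
python3 -m handwheel '[[0,0,0,-0.3,-0.05,0,45],[0,0,0,0,0,0,45]]' | grep -E "pos|ct_f"; for i in 1 2 3; do python3 -m handwheel '[[0,0,0,0,0,0.05,45],[0,0,0,0,0,0,45]]' | grep -E "pos|ct_f"; done
python3 -c "
from h import *
go(.493,-.269,.04,np.pi/2-.015,True)"
```

```text
position: [0.4927, -0.2706, 0.0339]
contact_force: [0.0, 0.1, -1.5]
position: [0.4931, -0.2692, 0.0328]
contact_force: [0.7, 0.1, -1.5]
position: [0.4933, -0.2689, 0.0319]
contact_force: [-0.2, 0.4, -1.2]
position: [0.4933, -0.2689, 0.0318]
contact_force: [-2.8, -0.1, 7.1]
t 30.62 pos [ 0.4933 -0.2689  0.0318] yaw 1.563 tilt 0.04 w 0.0593 F [-2.8 -0.1  7.1] | turn 0.08 shift [-0.01 -0.01 -0.01]
```

```bash
python3 -m handwheel '[[0,0,0,0,0,0,84],[0,0,0,0,0,0,84],[0,0,0,0,0,0,84],[0,0,0,0,0,0,84],[0,0,0,0,0,-0.4,84],[0,0,0,0,0,-1,84],[0,0,0,0,0,-1,84],[0,0,0,0,0,-1,84]]' | grep pos;python3 -m handwheel '[[0,0,0,0,0,-1,76],[0,0,0,0,0,-1,76],[0,0,0,0.5,0,-1,76],[0,0,0,1,0,-0.2,76],[0,0,0,1,0,0,76],[0,0,0,1,0,0,76],[0,0,0,1,0,0,76],[0,0,0,1,0,0,76]]' | grep pos;python3 -m handwheel '[[0,0,0,1,0,0,76],[0,0,0,1,0,0,76],[0,0,0,1,0,0,76],[0,0,0,1,0,0,76],[0,0,0,1,0,0,76],[0,0,0,1,0,0,76],[0,0,0,1,0,0,76],[0,0,0,0,0,0,76]]' | grep pos
python3 -c "
from h import *
go(.607,.307,.16,0,True)
t=ctrl.camera('top')[:,:,::-1];cv2.imwrite('pics/t3f.png',t);s=ctrl.camera('scene')[:,:,::-1];cv2.imwrite('pics/s3f.png',s)
a=cv2.resize(t[236:322,400:472],None,fx=5,fy=5,interpolation=2);b=cv2.resize(s[150:290,130:290],(400,350))
im=np.zeros((430,770,3),np.uint8);im[:,:360]=a;im[:350,370:]=b;cv2.imwrite('pics/t3.png',im)"
```

```text
position: [0.4929, -0.2688, 0.1]
position: [0.494, -0.1581, 0.1635]
position: [0.4958, -0.0138, 0.1637]
t 32.62 pos [ 0.4958 -0.0138  0.1637] yaw 1.569 tilt 0.23 w 0.0763 F [0.8 0.5 0.2] | turn 17.98 shift [  5.56 -16.04   0.65]
```

View pics/t3.png

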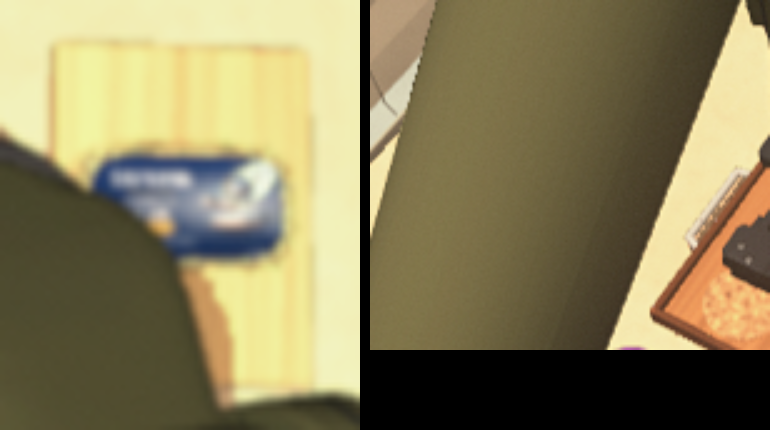

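```bash
python3 -c "
from h import *
print(px2w('top',437.5,276.9,.04),px2w('top',400+181/5-.5,236+214/5-.5,.014))"
```

```text
[ 0.4916557  -0.26777953  0.04      ] [ 0.49022881 -0.2696143   0.014     ]
```

The tin is in the middle of the board, within about 3 mm of centre. Step 2 is done, so I go for the dark jar on the mat.

```bash
python3 -m handwheel '[[0,0,1,0,0,0,66],[0,0,1,0,0,0,66],[0,0,1,0,0,0,66],[0,0,1,0,0,0,66],[0,0,1,0,0,0,66],[0,0,1,0,0,0,66],[0,0,1,0,0,0,66],[0,0,1,0,0,0,66]]' | grep pos;python3 -m handwheel '[[0,0,1,0,0,0,66],[0,0,1,0,0,0,66],[0,0,1,0,0,0,66],[0,0,1,0,0,0,66],[0,0,1,0,0,0,66],[0,0,1,0,0,0,66],[0,0,1,0,0,0,66],[0,0,1,0,0,0,66]]' | grep pos;python3 -m handwheel '[[0,0,1,0,0,0,66],[0,0,1,0,0,0,66],[0,0,0,0.5,-1,0,66],[0,0,0,0.5,-1,0,66],[0,0,0,0.5,-1,0,66],[0,0,0,0.5,-1,0,66],[0,0,0,0.5,-1,0,66],[0,0,0,0.5,-1,0,66]]' | grep pos;python3 -m handwheel '[[0,0,0,0.5,-1,0,66],[0,0,0,0.5,-1,0,66],[0,0,0,0.5,-1,0,66],[0,0,0,0.5,-1,0,66],[0,0,0,0.56,-1,0,66],[0,0,0,0,-1,0,66],[0,0,0,0,-1,0,66],[0,0,0,0,-1,0,66]]' | grep pos; python3 -m handwheel '[[0,0,0,0,-1,0,66],[0,0,0,0,-0.9,0,66],[0,0,0,0,0,0,66],[0,0,0,0,0,0,66]]' | grep pos;
python3 -c "
from h import *
go(.6065,.307,.0965,0,True)
print(ctrl.get_state()['q'].round(2))
cv2.imwrite('pics/w6.png',ctrl.camera('wrist')[:,:,::-1])"
```

```text
position: [0.4951, -0.021, 0.1631]
position: [0.4951, -0.0209, 0.1631]
position: [0.5569, 0.0995, 0.1631]
position: [0.6096, 0.2587, 0.1629]
position: [0.6093, 0.2971, 0.1627]
t 35.72 pos [0.6093 0.2971 0.1627] yaw -0.008 tilt 0.06 w 0.0658 F [ 0.5 -0.8 -0.5] | turn -0.1 shift [-0.14 -0.5   3.71]
[-0.6   0.87  0.16  1.48 -0.17  0.81 -1.96]
```

View pics/w6.png

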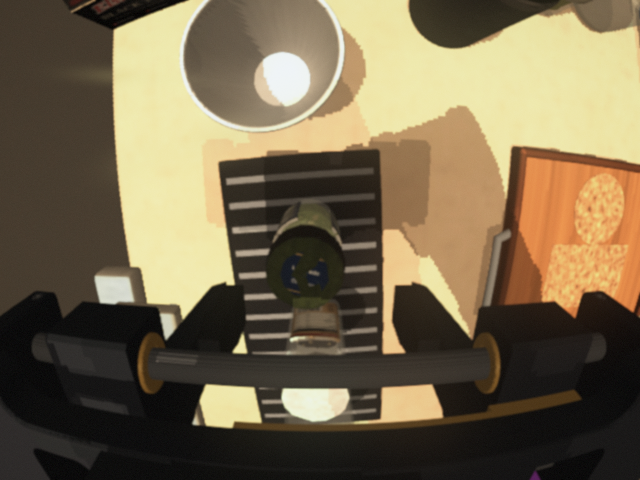

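The dark jar stands at (305,268) on the mat, with the white one behind it at (315,400). Now I grasp it.

```bash
python3 -m handwheel '[[0,0,-0.1,-0.14,-0.45,0.6,66],[0,0,0,0,0,0.8,66],[0,0,0,0,0,0.8,66],[0,0,0,0,0,0.8,66],[0,0,0,0,0,0.5,66],[0,0,0,0,0,0.2,66],[0,0,0,0,0,0,66],[0,0,0,0,0,0,66]]'|grep pos
python3 -c "
from h import *
go(.6065,.307,.0945,0,True)"; python3 -m handwheel '[[0,0,0,0,0,0,20],[0,0,0,0,0,0,20],[0,0,0,0,0,0,20],[0,0,0,0,0,0,20],[0,0,0,0,0,0,20],[0,0,0,0,0,0,20]]'
python3 -m handwheel '[[0,0,0,0,0,-0.2,20],[0,0,0,0,0,-0.5,20],[0,0,0,0,0,-0.5,20],[0,0,0,0,0,-0.5,20],[0,0,0,0,0,-0.5,20],[0,0,0,0,0,0,20]]' |grep pos
python3 -c "
from h import *
go(.6197,.025,.1,0,True)"
```

```text
position: [0.6069, 0.3068, 0.0892]
t 36.43 pos [0.6069 0.3068 0.0892] yaw -0.0 tilt 0.03 w 0.0666 F [ 0.8  0.4 -0.4] | turn -0.0 shift [-0.02 -0.01  0.13]
clock: 36.93
position: [0.607, 0.307, 0.0895]
tool_rot: [-3.142, -0.0, -0.002]
contact_force: [-0.3, -1.5, 3.6]
gripper_width: 0.0428
gripper_force: 29.9
position: [0.6081, 0.3078, 0.136]
t 37.43 pos [0.6081 0.3078 0.136 ] yaw 0.0 tilt 0.29 w 0.0427 F [ 0.6  0.2 -0.5] | turn 0.0 shift [ 0.57 14.15  2.17]
```

```bash
python3 -m handwheel '[[0,0,0,0.1,0.6,0,20],[0,0,0,0.1,1,0,20],[0,0,0,0.1,1,0,20],[0,0,0,0.1,1,0,20],[0,0,0,0.1,1,0,20],[0,0,0,0.1,1,0,20],[0,0,0,0,1,0,20],[0,0,0,0,1,0,20]]'|grep pos; python3 -m handwheel '[[0,0,0,0,1,0,20],[0,0,0,0,1,0,20],[0,0,0,0,1,0,20],[0,0,0,0,1,0,20],[0,0,0,0,1,0,20],[0,0,0,0,1,0.3,20],[0,0,0,0,0.6,0.5,20],[0,0,0,0,0,0.5,20]]'|grep pos; python3 -m handwheel '[[0,0,0,0,0,0.4,20],[0,0,0,0,0,0,20],[0,0,0,0,0,0,20]]' |grep -E "pos|ct_f"
python3 -c "
from h import *
go(.62,.0245,.1035,0,True)"
```

```text
position: [0.6181, 0.1527, 0.1323]
position: [0.6181, 0.0178, 0.1062]
position: [0.6179, 0.0254, 0.0978]
contact_force: [-0.6, 1.0, -0.1]
t 39.02 pos [0.6179 0.0254 0.0978] yaw 0.003 tilt 0.14 w 0.0432 F [-0.6  1.  -0.1] | turn 0.03 shift [0.11 0.04 0.12]
```

```bash
python3 -m handwheel '[[0,0,0,0.1,0.04,0,20],[0,0,0,0,0,0,20]]' | grep -E "pos|ct_f"; for i in 1 2 3 4; do python3 -m handwheel '[[0,0,0,0,0,0.06,20],[0,0,0,0,0,0,20]]' | grep -E "pos|ct_f"; done
```

```text
position: [0.6214, 0.0234, 0.0993]
contact_force: [0.5, 0.2, -1.2]
position: [0.6207, 0.0227, 0.0979]
contact_force: [0.3, 0.8, -1.1]
position: [0.6205, 0.0224, 0.0965]
contact_force: [0.5, -0.2, -1.3]
position: [0.6208, 0.0223, 0.0955]
contact_force: [0.0, 0.4, 0.9]
position: [0.6214, 0.0221, 0.0954]
contact_force: [-1.2, 0.1, 7.3]
```

```bash
python3 -m handwheel '[[0,0,0,0,0,0,66],[0,0,0,0,0,0,66],[0,0,0,0,0,0,66],[0,0,0,0,0,-0.5,66],[0,0,0,0,0,-1,66],[0,0,0,0,0,-1,66],[0,0,0,0,0,-1,66],[0,0,0,0,-0.5,-0.2,66]]'|grep pos; python3 -m handwheel '[[0,0,0,-0.4,-1,0,66],[0,0,0,-0.4,-1,0,66],[0,0,0,-0.4,-1,0,66],[0,0,0,-0.4,-1,0,66],[0,0,0,-0.4,-1,0,66],[0,0,0,-0.4,-1,0,66],[0,0,0,-0.4,-1,0,66],[0,0,0,-0.4,-1,0,66]]'|grep pos; python3 -m handwheel '[[0,0,0,-0.4,-1,0,66],[0,0,0,-0.4,-1,0,66],[0,0,0,-0.4,-1,0,66],[0,0,0,-0.4,-1,0,66],[0,0,0,-0.1,-1,0,66],[0,0,0,0,-0.5,0,66],[0,0,0,0,0,0,66],[0,0,0,0,0,0,66]]'|grep pos
python3 -c "
from h import *
go(.5226,.3018,.0965,0,True)"
```

```text
position: [0.6226, 0.0296, 0.1719]
position: [0.5554, 0.1942, 0.1676]
position: [0.5224, 0.3021, 0.1678]
t 41.85 pos [0.5224 0.3021 0.1678] yaw 0.001 tilt 0.05 w 0.0659 F [-0.  -0.2 -0.2] | turn 0.01 shift [0.01 0.01 3.96]
```

```bash
python3 -m handwheel '[[0,0,0,0,0,0.6,66],[0,0,0,0,0,0.8,66],[0,0,0,0,0,0.8,66],[0,0,0,0,0,0.8,66],[0,0,0,0,0,0.5,66],[0,0,0,0,0,0.45,66],[0,0,0,0,0,0,66],[0,0,0,0,0,0,66]]'|grep pos
python3 -m handwheel '[[0,0,0,0,0,0,20],[0,0,0,0,0,0,20],[0,0,0,0,0,0,20],[0,0,0,0,0,0,20],[0,0,0,0,0,0,20],[0,0,0,0,0,0,20]]'
python3 -m handwheel '[[0,0,0,0,0,-0.2,20],[0,0,0,0,0,-0.5,20],[0,0,0,0,0,-0.5,20],[0,0,0,0,0,-0.5,20],[0,0,0,0,0,-0.5,20],[0,0,0,0,0,0,20]]' |grep pos
python3 -c "
from h import *
go(.4812,-.021,.1035,0,True)"
```

```text
position: [0.5227, 0.3016, 0.089]
clock: 43.02
position: [0.5228, 0.3024, 0.0896]
tool_rot: [-3.141, -0.0, -0.001]
contact_force: [0.5, -0.2, 3.2]
gripper_width: 0.0429
gripper_force: 29.9
position: [0.5239, 0.303, 0.1358]
t 43.52 pos [0.5239 0.303  0.1358] yaw 0.0 tilt 0.26 w 0.0428 F [ 0.4  0.5 -0.7] | turn 0.0 shift [-2.14 16.2   1.97]
```

```bash
python3 -m handwheel '[[0,0,0,0,0.7,0,20],[0,0,0,0,1,0,20],[0,0,0,0,1,0,20],[0,0,0,-0.2,1,0,20],[0,0,0,-0.3,1,0,20],[0,0,0,-0.3,1,0,20],[0,0,0,-0.3,1,0,20],[0,0,0,-0.3,1,0,20]]'|grep pos; python3 -m handwheel '[[0,0,0,-0.3,1,0,20],[0,0,0,-0.3,1,0,20],[0,0,0,-0.14,1,0,20],[0,0,0,0,1,0,20],[0,0,0,0,1,0,20],[0,0,0,0,1,0,20],[0,0,0,0,1,0,20],[0,0,0,0,1,0.3,20]]'|grep pos; python3 -m handwheel '[[0,0,0,0,0.4,0.5,20],[0,0,0,0,0,0.5,20],[0,0,0,0,0,0.4,20],[0,0,0,0,0,0,20],[0,0,0,0,0,0,20]]' |grep -E "pos|ct_f"
python3 -c "
from h import *
go(.4812,-.0215,.1035,0,True)"
```

```text
position: [0.4935, 0.1459, 0.1328]
position: [0.4793, -0.0138, 0.1275]
position: [0.4792, -0.0181, 0.0983]
contact_force: [-0.1, 0.5, -0.2]
t 45.27 pos [ 0.4792 -0.0181  0.0983] yaw 0.003 tilt 0.12 w 0.0431 F [-0.1  0.5 -0.2] | turn 0.03 shift [0.1  0.17 0.14]
```

```bash
python3 -m handwheel '[[0,0,0,0.1,0.12,0,20],[0,0,0,0,0,0,20]]' | grep -E "pos|ct_f"; for i in 1 2 3 4; do python3 -m handwheel '[[0,0,0,0,0,0.06,20],[0,0,0,0,0,0,20]]' | grep -E "pos|ct_f"; done
```

```text
position: [0.4825, -0.0217, 0.0994]
contact_force: [0.3, -0.6, -1.1]
position: [0.4819, -0.0219, 0.0981]
contact_force: [0.3, 0.7, -1.7]
position: [0.4817, -0.022, 0.0967]
contact_force: [0.5, 0.4, -0.7]
position: [0.4819, -0.0221, 0.0956]
contact_force: [-0.3, 1.0, 0.1]
position: [0.4822, -0.0224, 0.0954]
contact_force: [-1.2, -1.2, 10.8]
```

Placed. I release it and go to the red jar on the mat at (0.437, 0.2987).

```bash
python3 -m handwheel '[[0,0,0,0,0,0,62],[0,0,0,0,0,0,62],[0,0,0,0,0,0,62],[0,0,0,0,0,-0.5,62],[0,0,0,0,0,-1,62],[0,0,0,0,0,-1,62],[0,0,0,0,0,-1,62],[0,0,0,0,-0.5,-0.2,76]]'|grep pos; python3 -m handwheel '[[0,0,0,-0.2,-1,0,78],[0,0,0,-0.2,-1,0,78],[0,0,0,-0.2,-1,0,78],[0,0,0,-0.2,-1,0,78],[0,0,0,-0.2,-1,0,78],[0,0,0,-0.2,-1,0,78],[0,0,0,-0.2,-1,0,78],[0,0,0,-0.2,-1,0,78]]'|grep pos; python3 -m handwheel '[[0,0,0,-0.2,-1,0,78],[0,0,0,-0.2,-1,0,78],[0,0,0,-0.2,-1,0,78],[0,0,0,0,-1,0,78],[0,0,0,0,-1,0,78],[0,0,0,0,-1,0,78],[0,0,0,0,-1,0,78],[0,0,0,0,-0.5,0,78]]'|grep pos
python3 -m handwheel '[[0,0,0,0,0,0,78],[0,0,0,0,0,0,78]]'|grep pos
python3 -c "
from h import *
go(.437,.2985,.0955,0,True)"
```

```text
position: [0.483, -0.014, 0.1713]
position: [0.4489, 0.1495, 0.1681]
position: [0.4366, 0.3015, 0.168]
position: [0.4371, 0.2976, 0.168]
t 48.27 pos [0.4371 0.2976 0.168 ] yaw 0.001 tilt 0.07 w 0.0783 F [-1.   0.3 -0.3] | turn 0.01 shift [-0.   -0.05  4.03]
```

```bash
python3 -m handwheel '[[0,0,0,0,-0.05,0.6,78],[0,0,0,0,0,0.8,78],[0,0,0,0,0,0.8,78],[0,0,0,0,0,0.8,78],[0,0,0,0,0,0.6,78],[0,0,0,0,0,0.4,78],[0,0,0,0,0,0,78],[0,0,0,0,0,0,78]]'|grep pos
python3 -m handwheel '[[0,0,0,0,0,0,40],[0,0,0,0,0,0,40],[0,0,0,0,0,0,40],[0,0,0,0,0,0,40],[0,0,0,0,0,0,40],[0,0,0,0,0,0,40]]'
python3 -m handwheel '[[0,0,0,0,0,-0.2,40],[0,0,0,0,0,-0.5,40],[0,0,0,0,0,-0.5,40],[0,0,0,0,0,-0.5,40],[0,0,0,0,0,-0.5,40],[0,0,0,0,0,0,40]]'
python3 -c "
from h import *
go(.4845,.066,.103,0,True)"
```

```text
position: [0.4378, 0.2977, 0.0883]
clock: 49.43
position: [0.4381, 0.2988, 0.0888]
tool_rot: [-3.141, 0.0, -0.001]
contact_force: [-0.6, -2.0, 3.6]
gripper_width: 0.0612
gripper_force: 34.3
clock: 49.93
position: [0.4387, 0.2996, 0.1346]
tool_rot: [-3.139, -0.0, -0.005]
contact_force: [0.9, 1.0, -5.1]
gripper_width: 0.0611
gripper_force: 35.7
t 49.93 pos [0.4387 0.2996 0.1346] yaw 0.0 tilt 0.23 w 0.0611 F [ 0.9  1.  -5.1] | turn 0.0 shift [ 2.28 11.68  1.96]
```

```bash
python3 -m handwheel '[[0,0,0,0.1,0.6,0,40],[0,0,0,0.4,1,0,40],[0,0,0,0.4,1,0,40],[0,0,0,0.4,1,0,40],[0,0,0,0.4,1,0,40],[0,0,0,0.4,1,0,40],[0,0,0,0.26,1,0,40],[0,0,0,0,1,0,40]]'|grep pos; python3 -m handwheel '[[0,0,0,0,1,0,40],[0,0,0,0,1,0,40],[0,0,0,0,1,0.2,40],[0,0,0,0,0.7,0.3,40],[0,0,0,0,0.2,0.4,40],[0,0,0,0,0,0.4,40],[0,0,0,0,0,0.4,40],[0,0,0,0,0,0,40]]'|grep -E "pos|ct_f"
python3 -c "
from h import *
go(.4862,.066,.103,0,True)"
```

```text
position: [0.4861, 0.1445, 0.132]
position: [0.484, 0.0702, 0.0966]
contact_force: [0.0, 0.4, -4.9]
t 51.27 pos [0.484  0.0702 0.0966] yaw 0.002 tilt 0.16 w 0.0614 F [ 0.   0.4 -4.9] | turn 0.03 shift [0.11 0.21 0.08]
```

```bash
python3 -m handwheel '[[0,0,0,0.08,0.15,-0.05,40],[0,0,0,0,0,0,40]]' | grep -E "pos|ct_f"; for i in 1 2 3 4; do python3 -m handwheel '[[0,0,0,0,0,0.06,40],[0,0,0,0,0,0,40]]' | grep -E "pos|ct_f"; done
```

```text
position: [0.487, 0.0663, 0.0994]
contact_force: [0.6, 0.1, -4.2]
position: [0.4868, 0.0663, 0.0983]
contact_force: [-0.5, -0.5, -5.1]
position: [0.4865, 0.0661, 0.097]
contact_force: [0.2, 0.3, -5.0]
position: [0.4865, 0.0659, 0.0956]
contact_force: [-0.4, -0.1, -5.3]
position: [0.4866, 0.0659, 0.0947]
contact_force: [-0.4, -0.3, -1.4]
```

```bash
python3 -m handwheel '[[0,0,0,0,0,0.05,40],[0,0,0,0,0,0,40],[0,0,0,0,0,0,74],[0,0,0,0,0,0,74],[0,0,0,0,0,0,74],[0,0,0,0,0,-0.4,74],[0,0,0,0,0,-1,74],[0,0,0,0,0,-1,74]]'|grep -E "pos|ct_f"; python3 -m handwheel '[[0,0,0,0,0,-1,74],[0,0,0,0,0,-1,74],[0,0,0,0,0,-1,74],[0,0,0,0,0,-1,74],[0,0,0,0,0,-1,74],[0,0,0,-0.1,1,-0.5,74],[0,0,0,-0.1,1,0,74],[0,0,0,-0.1,1,0,74]]'|grep -E "pos|ct_f"; python3 -m handwheel '[[0,0,0,-0.2,1,0,74],[0,0,0,-0.2,1,0,74],[0,0,0,-0.2,1,0,74],[0,0,0,-0.2,1,0,74],[0,0,0,-0.2,1,0,74],[0,0,0,-0.2,1,0,74],[0,0,0,-0.2,1,0,74],[0,0,0,-0.2,1,0,74]]'|grep -E "pos|ct_f"; python3 -m handwheel '[[0,0,0,-0.5,1,0,74],[0,0,0,-0.5,1,0,74],[0,0,0,-0.5,1,0,74],[0,0,0,-0.5,1,0,74],[0,0,0,-0.5,1,0,74],[0,0,0,-0.5,1,0,74],[0,0,0,-0.5,1,0,74],[0,0,0,-0.5,1,0,74]]'|grep -E "pos|ct_f"
python3 -m handwheel '[[0,0,0,-0.5,1,0,74],[0,0,0,-0.5,1,0,74],[0,0,0,-0.5,1,0,74],[0,0,0,-0.5,1,0,74],[0,0,0,-0.5,1,0,74],[0,0,0,-0.5,1,0,74],[0,0,0,-0.5,1,0,74],[0,0,0,0,0,0,74]]'|grep -E "pos|ct_f"
python3 -c "
from h import *
t=ctrl.camera('top')[:,:,::-1];cv2.imwrite('pics/t4f.png',t)
o=cv2.imread('pics/top0.png');f=lambda i:cv2.resize(i[198:308,262:342+30],(395,395),interpolation=2)
im=np.zeros((600,800,3),np.uint8);im[:395,:395]=f(o);im[:395,400:795]=f(t);im[400:600,:500]=cv2.resize(t[200:320,175:475],(500,200));cv2.imwrite('pics/t4.png',im)"
```

```text
position: [0.486, 0.0658, 0.1419]
contact_force: [-0.2, 0.5, 0.0]
position: [0.4809, 0.0055, 0.2529]
contact_force: [-0.1, -0.9, -0.0]
position: [0.4481, -0.1551, 0.252]
contact_force: [0.6, 0.2, 0.2]
position: [0.3679, -0.3151, 0.2521]
contact_force: [1.2, -0.4, 0.8]
position: [0.2951, -0.4587, 0.2521]
contact_force: [1.4, -0.4, -0.5]
```

View pics/t4.png

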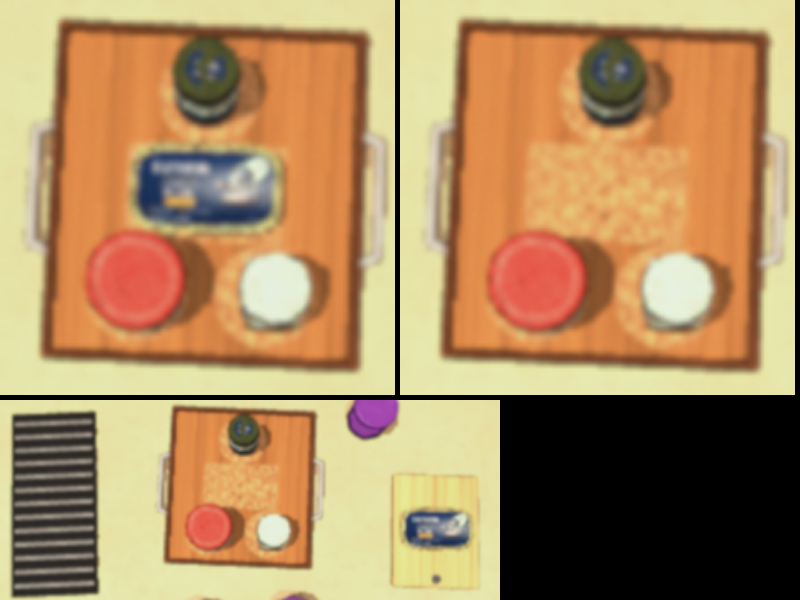

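Before and after match to within about 2 mm: the dark jar is at (206,62) before and (612,66)−400 after, red at (135,280) and (537,280)−400, and white at (276,290) and (678,290)−400. The tin is centred on the board, so I hand in.

```bash
python3 -c "
from rig import ctrl
print(ctrl.sign_off())"
```

```text
the job is handed in; nothing more can be done
None
```

Job handed in: the final top view shows all three jars back upright within about 2 mm of where they started, and the tin flat in the middle of the board (measured about 3 mm from centre just after placing); the verdict itself was not shown.

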